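# Close the tablet tub with its double lid and take off only the outer cover

### The job

Pick up the tub's two-part lid as one by the orange knob, the blue outer cover riding on the inner lid, lower it gently onto the open tub until the inner lid sits fully home, and let go of the knob. Then take the blue cover, which is due for a wash, by its collar and lift it off alone, leaving the inner lid closed and undisturbed. The job finishes with the gripper still holding the cover, level and still, all of it clear above the knob and touching nothing else; leave the tub standing where it is and the other things alone.

Things in the scene. Friction and masses are not known exactly. Their poses are not given: they have to be found in the camera images.
- tub: Open round white tub of washing tablets with a green band, loose but heavy (about 0.9 kg), 94 mm across and 75 mm high, upright. Bore 82 mm across, wall 6 mm, open at the top. Origin: centre of its underside, z up.
- tub_mouth (a point): Centre of the tub's mouth, level with its rim, 75 mm above the tub's underside.
- inner_lid: Grey inner lid (0.2 kg) under the blue cover, upright. Heights above its origin: plug 75 mm across (foot 68) 0-14 mm, goes into the tub; flange 92 mm across 14-18 mm, rests on the tub's rim; round orange knob 22 mm across 18-63 mm. Starts standing on its plug on the worktop. Origin: centre of the plug's underside, z up.
- inner_flange (a point): Centre of the underside of the inner lid's flange, 14 mm above its origin; meets tub_mouth when the inner lid is home.
- inner_knob_top (a point): Centre of the top of the orange knob, 63 mm above the inner lid's origin.
- outer_cover: Blue outer cover, 0.1 kg, 108 mm across, resting loosely on the inner lid's flange (no catch; rides along with it). Above its origin: 3 mm skirt 0-10 mm, top plate 10-15 mm with a 29 mm hole for the knob (3 mm play all round), collar 40 mm across outside 15-31 mm, to grip it by. Nested, its origin is 8 mm above the inner lid's. Origin: centre of the skirt's lower edge, z up.
- cover_collar_top (a point): Centre of the top of the blue cover's collar, 31 mm above the cover's origin. Nested, the orange knob sticks out 24 mm above it.
- polish_tin: Bystander: round tin with tan lid, 65 mm across, 29 mm high, on the worktop. Origin: centre of underside.
- dial_timer: Bystander: round taupe and cream wind-up timer, 65 mm across, 49 mm high. Origin: centre of underside.
- stain_dropper: Bystander: small brown dropper bottle with black top, 33 mm across, 102 mm high. Origin: centre of underside.
- soap_dish: Bystander: empty beige ribbed soap dish, 82x122x20 mm. Origin: centre of underside.
- peg_yellow: Bystander: yellow clothes peg lying flat, 15x72x12 mm. Origin: centre of underside.
Not all that is in view belongs to the job. What is shaped like the inner_lid but turquoise is not meant.

How it is judged:
On the way, in this order (a step that is already met when the one before it is completed fails the run):
1. the lid set is lifted as one: inner lid at least 30 mm up with the cover nested on it (height (world z) of inner_lid above 0.03 m and z of outer_cover in the frame of inner_lid below 0.014 m), for 0.2 s.
2. the inner lid is home in the tub, the cover still nested on it, and the knob let go (horizontal distance between inner_flange and tub_mouth below 0.008 m and z of inner_flange in the frame of tub_mouth between -0.004 and 0.004 m and angle between the z axis of inner_lid and the z axis of tub, either way round below 0.06 rad and z of outer_cover in the frame of inner_lid below 0.014 m and contact force between the fingers and inner_lid below 0.3 N), for 0.2 s.
At the end, for the whole second after the job is handed in: Inner lid home in the tub (4 mm in height, 8 mm off axis, 0.06 rad), untouched; tub upright, within 40 mm of its start; fingers grip the cover (over 1 N), its lower edge over 65 mm above the inner lid's underside, level within 0.2 rad, still, touching neither lid nor tub (horizontal distance between inner_flange and tub_mouth below 0.008 m and z of inner_flange in the frame of tub_mouth between -0.004 and 0.004 m and angle between the z axis of inner_lid and the z axis of tub, either way round below 0.06 rad and z of outer_cover in the frame of inner_lid above 0.065 m and contact force between the fingers and outer_cover above 1 N and contact force between outer_cover and inner_lid below 0.1 N and contact force between outer_cover and tub below 0.1 N and angle between outer_cover's own z axis and vertical below 0.2 rad and linear speed of outer_cover below 0.03 m/s and linear speed of inner_lid below 0.02 m/s and angle between tub's own z axis and vertical below 0.06 rad and height (world z) of tub below 0.004 m and distance of tub from where it was at the start of the episode below 0.04 m and contact force between the fingers and inner_lid below 0.3 N); the arm keeps its last pose, push and grip.
It fails at once if the cover is off the inner lid (raised more than 12 mm from its nested place) while the inner lid is not closed on the tub (raised over 6 mm, or tilted over 0.12 rad) (z of outer_cover in the frame of inner_lid above 0.02 m and (z of inner_flange in the frame of tub_mouth above 0.006 m or horizontal distance between inner_flange and tub_mouth above 0.01 m or angle between the z axis of inner_lid and the z axis of tub, either way round above 0.12 rad)).
It fails at once if the lid is dropped or slammed onto the tub (faster than 0.3 m/s within 25 mm of its seat) (horizontal distance between inner_flange and tub_mouth below 0.04 m and z of inner_flange in the frame of tub_mouth below 0.025 m and linear speed of inner_lid above 0.3 m/s).
It fails at once if the tub is tipped or pushed more than 40 mm (angle between tub's own z axis and vertical above 0.25 rad or distance of tub from where it was at the start of the episode above 0.04 m).
It fails at once if a bystander is pushed more than 20 mm (distance of any of polish_tin, dial_timer, stain_dropper, soap_dish, peg_yellow from where it was at the start of the episode above 0.02 m).
It fails at once if the dropper bottle is tipped over (angle between stain_dropper's own z axis and vertical above 0.5 rad).
It also fails if it takes over 53 s, if anything falls off the work surface, if the arm or the gripper's body presses on something with over 40 N, if the wrist force passes 120 N, or if a joint passes its speed limit or range.

### The arm

A 7-joint arm with a two-finger parallel gripper is mounted at the origin on a cart in front of the work surface, level with it; the furniture and walls round the work are solid. World frame = base frame: x ahead of the robot, y to its left, z up, the work surface at z = 0. Lengths are in m, angles in rad, forces in N, time in s.
With the tool pointing down it reaches from about 0.35 to 0.9 m from the base axis. Payload 8.1 kg.
Tool frame: the origin (TCP) lies midway between the tips of the shut fingers; the grasp point (between the pads) lies 19 mm behind it; z points along the fingers, y is the line along which they close (so a half turn about z gives the same grasp; the last joint's range is limited). The gripper opens to 92 mm and grips with 3 to 60 N. Pads are 19 mm wide; open, the fingers measure 130 mm over their backs; the gripper's body (75 mm by 190 mm) begins 47 mm behind the grasp point.
Start: joints at [1.038, 0.434, 0.025, 1.573, -0.012, 1.134, -0.075], TCP at [0.26, -0.568, 0.227] pointing down, gripper open.
Joint ranges: [-2.62, 2.62], [-0.44, 2.09], [-1.27, 1.32], [0.08, 2.57], [-1.32, 4.46], [0.12, 2], [-2.74, 2.74]. Speed limits (rad/s): [2.22, 2.22, 3.01, 3.01, 3.14, 3.14, 3.14].

### API

Orientations are given as a rotation vector (axis times angle).
In Python, from cell import arm gives the robot as it stands.
- The arm moves only by the tool carry_out, never from a script. Its arguments are lists of equal length, an entry for each row: "claw": the finger opening in cm, from 0 to 9.18; "delta_pos": the shift along the tool's x, y, z in cm, a list of three; "angular": the turn, a rotation vector about the tool's x, y, z in rad, a list of three. In form: {"claw": [claw, ...], "delta_pos": [[dx, dy, dz], ...], "angular": [[ax, ay, az], ...]}. A call has 1 to 20 rows; each row shifts and turns the commanded pose from where the row before left it, along the tool's axes as they then stand; what a row does not reach is not made up. A row lasts 1/10 s, in which the tool goes at most 50 mm and 8.59 degrees, less where a joint would pass 70% of its speed; a pose out of reach is approached as far as the arm can. A call with a gripper value outside its range is refused whole. The fingers move at their own pace and stop on an object; "force" is the grip in N (left out, the last holds). Time passes only in rows, so rows that do not move let the fingers close. It gives the time, the measured TCP pose, the force, the opening and the grip force at its end, in the units of the state.
- arm.observe(): the state, without advancing time (a new reading comes with each control period).
- arm.get_image(name): name is "scene" or "side" or "wrist"; returns a dict with "frame" (480x640x3 uint8, red, green, blue), "mtx" (3x3 intrinsics, pixels), "T" (4x4, takes a point from camera to world coordinates). Camera axes: x right, y down, z forward; pixel columns grow to the right and rows downward; lengths in m; the calibration is good to about 2 mm. A picture is of the moment at which its call begins. There is no depth.
- arm.sign_off(): hands the job in; it is judged then, once.
Trained networks look in a picture, given as the dict that the camera call returned (one of the last four; its "shot" number tells which), for a name from the list of things; names that differ only in an ending like _2 or _b are one class to them, and where a whole thing is asked for, a point or a joint stands for the part that bears it (a point fixed in the world has none). Each returns a list of dicts, best first, with "conf" (0 to 1); they miss things now and then, are a little off and sometimes report something else, mostly with a low value. They report only what shows in the picture. A call takes as long as a camera call. They do not tell look-alikes from the thing itself.
- arm.look_for(label, picture): "centre" ([column, row] as shares, 0 to 1, of the picture: columns of its width, rows of its height, amid what is visible of it).
- arm.trace(label, picture): "region" (480x640 bool, what is visible of it) and "centre" ([column, row] as shares, 0 to 1, of the picture: columns of its width, rows of its height, amid what is visible of it).
- arm.place_of(label, picture): "centre" ([column, row] as shares, 0 to 1, of the picture: columns of its width, rows of its height: a listed point, or the origin of a listed thing).
The state is a dict: "clock": time; "joints": joint angles; "dq": joint speeds; "joint_efforts": joint torques, N m; "position": TCP position; "ee_rot": TCP orientation; "force": force on the tool from outside, world axes, zero at the start; "ft_torque": the same for the moment, N m; "width": opening from 0.0 (shut) to 1.0 (fully open); "gripper_force": force on a finger pad.
Only numpy, scipy, OpenCV 4.12 (cv2) and the standard library are available. Lean on these libraries where they do the work, as an engineer would, in place of code of your own. Each camera call takes 0.05 s, during which the arm holds its last target. There are 200 camera calls.

## Working session

There is one attempt and no reset: what is moved stays moved. The work goes in short steps, Python scripts to look and compute and a tool call to move; the robot and the scene stay as the last step left them, time stands still between calls to the robot, and variables do not carry over. Pictures are saved under pics/ and viewed, at most 10 in all, crops included, and the job is handed in when it is done.

Besides the shell and the picture viewer there is one more tool, called as name(argument=value, ...), one argument or row to a line, values as JSON. carry_out: Moves the arm, as the interface text tells. Its arguments: {"type":"object","properties":{"claw":{"type":"array","items":{"type":"number"}},"delta_pos":{"type":"array","items":{"type":"array","items":{"type":"number"}}},"angular":{"type":"array","items":{"type":"array","items":{"type":"number"}}},"force":{"type":"number"}},"required":["claw","delta_pos","angular"]}

```bash
mkdir -p pics; cat > h.py <<'E'
import numpy as np, cv2
from cell import arm
def ray(p,c):
    u=np.array([c[0]*640,c[1]*480,1.0]); d=p["T"][:3,:3]@np.linalg.solve(p["mtx"],u); return p["T"][:3,3],d/np.linalg.norm(d)
def tri(rs):
    A=sum(np.eye(3)-np.outer(d,d) for o,d in rs); b=sum((np.eye(3)-np.outer(d,d))@o for o,d in rs)
    x=np.linalg.solve(A,b); return x,[float(np.linalg.norm(np.cross(x-o,d))) for o,d in rs]
def save(p,n): cv2.imwrite("pics/"+n,p["frame"][:,:,::-1])
def px(p,x):
    q=np.linalg.inv(p["T"])@np.r_[x,1]; v=p["mtx"]@q[:3]; return v[:2]/v[2]
E
python3 - <<'E'
from h import *
np.set_printoptions(precision=4,suppress=True)
print(arm.observe())
P={n:arm.get_image(n) for n in("scene","side")}
for n,p in P.items(): save(p,n+"0.png")
for l in ["tub_mouth","inner_knob_top","cover_collar_top","tub","inner_lid","outer_cover","stain_dropper","dial_timer","polish_tin","soap_dish","peg_yellow"]:
    R={}
    for n,p in P.items():
        r=arm.place_of(l,p); R[n]=r
        print(l,n,[(np.round([d["centre"][0]*640,d["centre"][1]*480]),round(d["conf"],2)) for d in r[:3]])
    if R["scene"] and R["side"]:
        x,e=tri([ray(P[n],R[n][0]["centre"]) for n in P]); print("   ",x,np.round(e,4))
E
```

```text
{'clock': 0.0, 'joints': array([ 1.0384,  0.4353,  0.025 ,  1.5741, -0.0116,  1.134 , -0.0751]), 'dq': array([ 0.0002, -0.    , -0.0008, -0.0001, -0.0003,  0.0007,  0.0015]), 'joint_efforts': array([ -0.0006, -66.7862,   0.9845, -31.4452,  -0.0606,   0.0431,
         0.0002]), 'position': array([ 0.2602, -0.5677,  0.2259]), 'ee_rot': array([-3.0679, -0.6695,  0.0008]), 'force': array([ 0.1217, -0.0026, -0.3374]), 'ft_torque': array([-0.008 ,  0.0022,  0.0162]), 'gripper_force': 0.0, 'width': 1.0003483183388169}
tub_mouth scene [(array([275., 221.]), 0.7)]
tub_mouth side [(array([315., 158.]), 0.95), (array([291., 316.]), 0.69)]
    [ 0.4734 -0.0099  0.1972] [0.0726 0.0726]
inner_knob_top scene [(array([227., 222.]), 0.66), (array([256., 202.]), 0.64), (array([249., 245.]), 0.63)]
inner_knob_top side [(array([271., 380.]), 0.95), (array([355., 333.]), 0.91), (array([367., 274.]), 0.66)]
    [0.5423 0.3702 0.0177] [0.0503 0.0503]
cover_collar_top scene [(array([276., 223.]), 0.69)]
cover_collar_top side [(array([290., 314.]), 0.93)]
    [0.563  0.2204 0.0394] [0.0007 0.0007]
tub scene 
[... 470 characters left out ...]
ropper scene [(array([372., 258.]), 0.82)]
stain_dropper side [(array([261., 211.]), 0.64)]
    [ 0.6648 -0.0637  0.0001] [0.0022 0.0022]
dial_timer scene [(array([329., 230.]), 0.58)]
dial_timer side []
polish_tin scene [(array([297., 280.]), 0.59)]
polish_tin side [(array([346., 242.]), 0.8), (array([332., 428.]), 0.55)]
    [ 0.4547  0.0043 -0.0054] [0.0023 0.0023]
soap_dish scene [(array([215., 224.]), 0.68), (array([371., 258.]), 0.49)]
soap_dish side [(array([331., 423.]), 0.56)]
    [0.4689 0.4126 0.003 ] [0.0001 0.0001]
peg_yellow scene [(array([277., 216.]), 0.73), (array([404., 350.]), 0.6)]
peg_yellow side [(array([350., 141.]), 0.64)]
    [ 0.4249 -0.0531  0.2269] [0.0493 0.0493]
```

View pics/scene0.png

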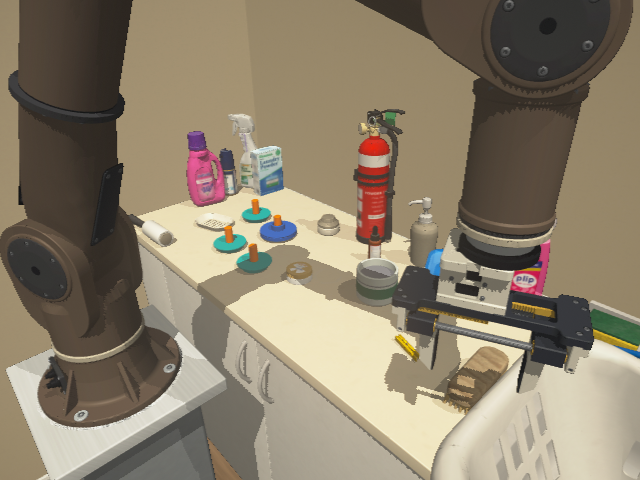

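View pics/side0.png

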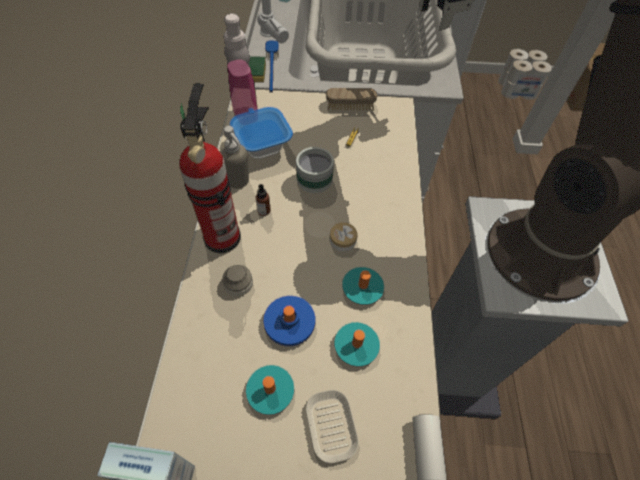

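The scene view shows the blue cover with its orange knob at (278,228), and the side view shows it at (290,316). The tub is at scene (377,282) and side (315,168), and the dropper stands behind the tub at side (263,200).

Candidates with an orange knob:
- **Blue:** scene (278,228).
- **Turquoise:** scene (229,242), (256,212) and (254,260); side (357,344), (270,390) and (363,287).

Only the blue one fits "under the blue cover". I'll confirm it in a crop and measure it.

```bash
python3 - <<'E'
from h import *
np.set_printoptions(precision=4,suppress=True)
P={n:arm.get_image(n) for n in("scene","side")}
def near(n,l,c,f,tol=25):
    return [d for d in f(l,P[n]) if np.hypot(d["centre"][0]*640-c[0],d["centre"][1]*480-c[1])<tol]
# knob: orange pixels inside window
K={}
for n,(x0,y0,x1,y1) in {"scene":(268,205,292,240),"side":(275,298,305,332)}.items():
    h=cv2.cvtColor(P[n]["frame"],cv2.COLOR_RGB2HSV)[y0:y1,x0:x1]
    m=(h[...,0]<18)&(h[...,1]>140)&(h[...,2]>110); ys,xs=np.nonzero(m)
    print(n,"orange",m.sum(),xs.min()+x0,xs.max()+x0,ys.min()+y0,ys.max()+y0,"mean",xs.mean()+x0,ys.mean()+y0)
    K[n]=(xs.mean()+x0+.5,ys.mean()+y0+.5)
print("knob mid",tri([ray(P[n],(K[n][0]/640,K[n][1]/480)) for n in P]))
for l,cs in {"cover_collar_top":((277,224),(290,314)),"tub_mouth":((377,268),(315,160)),"tub":((377,285),(315,175))}.items():
    for f in (arm.place_of,arm.trace):
        for n,c in zip(("scene","side"),cs):
            for d in near(n,l,c,f):
                s=''
                if "region" in d:
                    ys,xs=np.nonzero(d["region"]); s=(len(xs),xs.min(),xs.max(),ys.min(),ys.max())
                print(l,f.__name__,n,np.array(d["centre"])*[640,480],round(d["conf"],2),s)
a=cv2.resize(P["scene"]["frame"][200:310,210:410],None,fx=4,fy=4,interpolation=3)[:, :800]
cv2.imwrite("pics/crop1.png",a[:,:,::-1])
b=cv2.resize(P["side"]["frame"][130:350,230:390],None,fx=2.7,fy=2.7,interpolation=3)
cv2.imwrite("pics/crop2.png",b[:,:,::-1])
E
```

```text
scene orange 71 274 280 215 225 mean 277.09859154929575 219.8169014084507
side orange 78 284 293 307 315 mean 288.5 311.0
knob mid (array([0.5658, 0.2177, 0.0485]), [0.00035216319937036175, 0.0003521631993702384])
cover_collar_top call scene [276.416 223.008] 0.87 
cover_collar_top call scene [278.4   232.416] 0.55 
cover_collar_top call side [285.632 314.496] 0.6 
cover_collar_top call scene [277.12  231.888] 0.92 (618, np.int64(259), np.int64(296), np.int64(221), np.int64(241))
cover_collar_top call side [289.92  323.184] 0.56 (1877, np.int64(263), np.int64(314), np.int64(296), np.int64(346))
tub_mouth call side [315.712 158.88 ] 0.68 
tub_mouth call scene [376.32 278.4 ] 0.76 (1719, np.int64(356), np.int64(397), np.int64(259), np.int64(305))
tub_mouth call side [313.792 167.28 ] 0.59 (1466, np.int64(296), np.int64(333), np.int64(147), np.int64(192))
tub call scene [377.216 294.384] 0.79 
tub call side [311.296 178.512] 0.81 
tub call scene [374.272 280.08 ] 0.62 (1686, np.int64(355), np.int64(397), np.int64(259), np.int64(304))
tub call side [312.32  167.904] 0.57 (1514, np.int64(295), np.int64(333), np.int64(147), np.int64(192))
```

View pics/crop1.png

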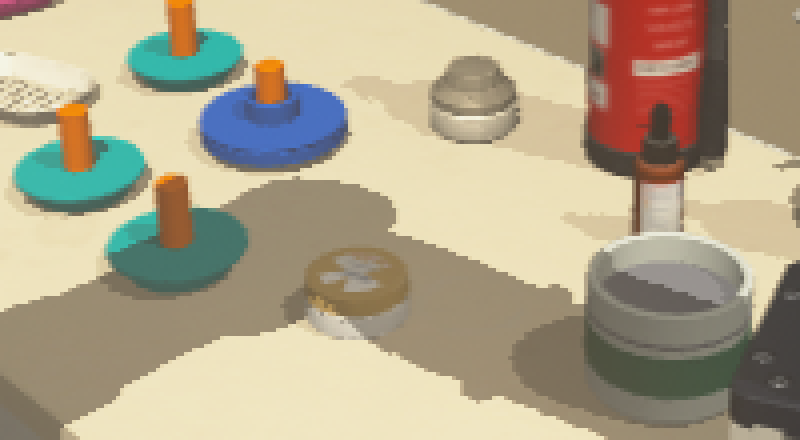

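The crop confirms it: the only blue cover with a collar and an orange knob is at crop (272,110), which is scene (278,228). The three turquoise lids are look-alikes. Next I'll triangulate the tub mouth and neighbours and work out the tool-frame shifts.

```bash
cat >> h.py <<'E'
from scipy.spatial.transform import Rotation as R
def shift(goal,yaw=None):
    s=arm.observe(); M=R.from_rotvec(s["ee_rot"]); return M.inv().apply(np.array(goal)-s["position"])*100
E
python3 - <<'E'
from h import *
np.set_printoptions(precision=4,suppress=True)
P={n:arm.get_image(n) for n in("scene","side","wrist")}
save(P["wrist"],"w0.png")
for l,a,b in [("tub_mouth",(377,268.5),(315.5,159.5)),("knobtop",(277.2,216),(288,308)),("dropper top",(375,227),(261,187)),("timer",(329,216),(237,270)),("ext base",(371,240),(222,246)),("ext top",(374,140),(200,155)),("turqA",(228.5,227),(359.5,332)),("turqB",(254,245),(365,273)),("turqC",(255.5,200),(269,378)),("pump top",(424,200),(228,130))]:
    x,e=tri([ray(P[n],(c[0]/640,c[1]/480)) for n,c in(("scene",a),("side",b))]); print(l,x,np.round(e[0],4))
s=arm.observe(); M=R.from_rotvec(s["ee_rot"]).as_matrix(); print(M)
T=P["wrist"]["T"]; print("cam in tool",M.T@(T[:3,3]-s["position"]), M.T@T[:3,:3],P["wrist"]["mtx"])
E
```

```text
tub_mouth [ 0.5406 -0.181   0.0739] 0.0007
knobtop [0.5666 0.2173 0.0626] 0.0007
dropper top [ 0.66   -0.0668  0.0937] 0.0026
timer [0.6869 0.1311 0.0499] 0.0015
ext base [ 0.7524  0.0281 -0.0175] 0.0056
ext top [0.7455 0.0225 0.2819] 0.0042
turqA [0.4255 0.2558 0.0632] 0.0009
turqB [0.4164 0.1235 0.0622] 0.0018
turqC [0.5878 0.3568 0.063 ] 0.0007
pump top [ 0.738  -0.1564  0.1743] 0.0017
[[ 0.9091  0.4167 -0.    ]
 [ 0.4167 -0.9091 -0.    ]
 [-0.0001  0.     -1.    ]]
cam in tool [ 0.0685  0.001  -0.158 ] [[-0.0005 -0.9682 -0.2503]
 [ 1.     -0.0006  0.0003]
 [-0.0004 -0.2503  0.9682]] [[339.0913   0.     328.1093]
 [  0.     339.0913 240.9788]
 [  0.       0.       1.    ]]
```

The heights agree with the text: mouth 74 mm against 75, knob 63. I'll move over the tub, which is on the way, and refine with the wrist camera.

carry_out(
  claw=[9,9,9,9,9,9,9,9,9,9,9,9,9,9,9],
  delta_pos=[
    [3,-1.7,-0.2],
    [3,-1.7,-0.2],
    [3,-1.7,-0.2],
    [3,-1.7,-0.2],
    [3,-1.7,-0.2],
    [3,-1.7,-0.2],
    [3,-1.7,-0.2],
    [3,-1.7,-0.2],
    [3,-1.7,-0.2],
    [3,-1.7,-0.2],
    [3,-1.7,-0.2],
    [3,-1.7,-0.2],
    [3,-1.7,-0.2],
    [3,-1.7,-0.2],
    [0,0,0],
  ],
  angular=[
    [0,0,0],
    [0,0,0],
    [0,0,0],
    [0,0,0],
    [0,0,0],
    [0,0,0],
    [0,0,0],
    [0,0,0],
    [0,0,0],
    [0,0,0],
    [0,0,0],
    [0,0,0],
    [0,0,0],
    [0,0,0],
    [0,0,0],
  ],
)

```text
clock: 3.55
position: [0.5459, -0.1712, 0.255]
ee_rot: [-3.065, -0.681, -0.004]
force: [-0.4, 0.2, 0.8]
width: 0.982
gripper_force: 0.0
```

```bash
python3 - <<'E'
from h import *
np.set_printoptions(precision=4,suppress=True)
p=arm.get_image("wrist"); save(p,"w1.png"); np.savez("w1.npz",f=p["frame"],m=p["mtx"],T=p["T"])
for l in("tub_mouth","tub"):
  for d in arm.place_of(l,p)[:2]:
    o,r=ray(p,d["centre"]); z=.075 if l=="tub_mouth" else 0; print(l,np.array(d["centre"])*[640,480],d["conf"],o+r*(z-o[2])/r[2])
for d in arm.trace("tub",p)[:1]:
    m=d["region"]; ys,xs=np.nonzero(m); print("mask",xs.min(),xs.max(),ys.min(),ys.max(),d["conf"])
E
```

```text
tub_mouth [337.728 226.608] 0.65 [ 0.5475 -0.1822  0.075 ]
tub [334.912 215.424] 0.66 [ 0.5453 -0.1816  0.    ]
mask 290 380 177 269 0.82
```

View pics/w1.png

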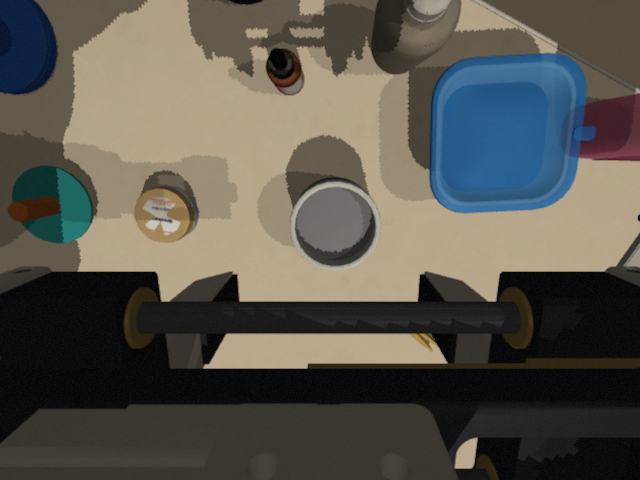

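The tub's rim shows at about (335,223), spanning 290–380 by 177–269. The dropper is at (285,70), well clear. I'll move on to the lid, bowing away from the extinguisher.

carry_out(
  claw=[9,9,9,9,9,9,9,9,9,9,9,9,9],
  delta_pos=[
    [0.5,-3.3,0],
    [0.5,-3.3,0],
    [0.5,-3.3,0],
    [0.5,-3.3,0],
    [0.5,-3.3,0],
    [0.5,-3.3,0],
    [2.5,-2.5,0],
    [2.5,-2.5,0],
    [2.5,-2.5,0],
    [2.5,-2.5,0],
    [2.5,-2.5,0],
    [2.5,-2.5,0],
    [0,0,0],
  ],
  angular=[
    [0,0,0],
    [0,0,0],
    [0,0,0],
    [0,0,0],
    [0,0,0],
    [0,0,0],
    [0,0,0],
    [0,0,0],
    [0,0,0],
    [0,0,0],
    [0,0,0],
    [0,0,0],
    [0,0,0],
  ],
)

```text
clock: 5.05
position: [0.5621, 0.2184, 0.2543]
ee_rot: [-3.066, -0.675, -0.0]
force: [0.5, 0.4, -0.5]
width: 0.979
gripper_force: 0.0
```

```bash
cat >> h.py <<'E'
from scipy.optimize import minimize
def circ(p,mask,r,z,x0):
    """centre of horizontal disc radius r at height z best overlapping mask (IoU)"""
    t=np.linspace(0,2*np.pi,90)
    def f(c):
        q=np.array([px(p,[c[0]+r*np.cos(a),c[1]+r*np.sin(a),z]) for a in t])
        m=np.zeros(mask.shape,np.uint8); cv2.fillPoly(m,[np.round(q*16).astype(np.int32)],1,shift=4)
        return -(m.astype(bool)&mask).sum()/(m.astype(bool)|mask).sum()
    o=minimize(f,x0,method="Nelder-Mead",options=dict(initial_simplex=np.array([x0,[x0[0]+.006,x0[1]],[x0[0],x0[1]+.006]]))); return o.x,-o.fun
E
python3 - <<'E'
from h import *
np.set_printoptions(precision=4,suppress=True)
p=arm.get_image("wrist"); save(p,"w2.png")
h=cv2.cvtColor(p["frame"],cv2.COLOR_RGB2HSV)
for l,z in(("inner_knob_top",.063),("cover_collar_top",.039)):
  for d in arm.place_of(l,p)[:4]:
    o,r=ray(p,d["centre"]); print(l,np.array(d["centre"])*[640,480],round(d["conf"],2),o+r*(z-o[2])/r[2])
b=((h[...,0]>100)&(h[...,0]<128)&(h[...,1]>130)).astype(np.uint8)
n,lab,st,ce=cv2.connectedComponentsWithStats(b); i=1+np.argmin([np.hypot(*(c-px(p,[.5666,.2173,.03]))) -s[4]*.0 if s[4]>500 else 9e9 for c,s in zip(ce[1:],st[1:])])
print(st[i],ce[i]); m=cv2.morphologyEx((lab==i).astype(np.uint8),cv2.MORPH_CLOSE,np.ones((41,41)))>0
print("cover top plate",circ(p,m,.054,.023,[.5666,.2173]))
q=np.load("w1.npz"); g=cv2.cvtColor(q["f"],cv2.COLOR_RGB2HSV)
P1={"mtx":q["m"],"T":q["T"]}
o,r=ray(P1,(335.3/640,223.3/480)); print("tub mouth",o+r*(.075-o[2])/r[2]); s=arm.observe(); print(s["position"],s["ee_rot"],s["joints"])
E
```

```text
inner_knob_top [332.8   210.576] 0.82 [0.5744 0.2179 0.063 ]
inner_knob_top [348.416 363.984] 0.74 [0.4174 0.1245 0.063 ]
inner_knob_top [206.72  136.608] 0.66 [0.589  0.3619 0.063 ]
inner_knob_top [247.616 316.08 ] 0.6 [0.4251 0.2544 0.063 ]
cover_collar_top [327.296 212.4  ] 0.84 [0.5665 0.2207 0.039 ]
[ 283  161   92   91 5971] [328.6401 205.7908]
cover top plate (array([0.5695, 0.2209]), np.float64(0.9451360741169659))
tub mouth [ 0.5496 -0.1785  0.075 ]
[0.5619 0.2127 0.2544] [ 3.0688  0.6668 -0.0011] [-0.2185  0.401  -0.3303  1.5725  0.1376  1.192  -1.7184]
```

View pics/w2.png

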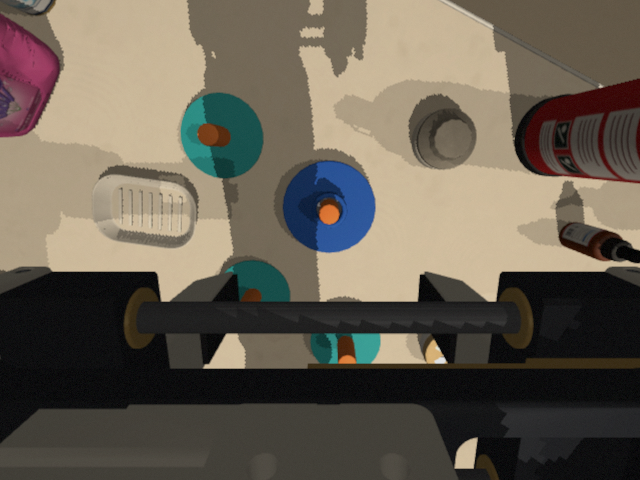

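The blue lid's knob top is at (329,214), and the cover fit is centred on it. The wrist camera gives the lid at (0.569,0.220) and the fixed cameras give (0.567,0.217). I'll use the mean, and start with a coarse descent.

carry_out(
  claw=[9,9,9,9,9,9,9,6,5,5],
  delta_pos=[
    [0.4,-0.2,2],
    [0.4,-0.1,3],
    [0,0,3],
    [0,0,3],
    [0,0,2],
    [0,0,1.5],
    [0,0,1],
    [0,0,0],
    [0,0,0],
    [0,0,0],
  ],
  angular=[
    [0,0,0],
    [0,0,0],
    [0,0,0],
    [0,0,0],
    [0,0,0],
    [0,0,0],
    [0,0,0],
    [0,0,0],
    [0,0,0],
    [0,0,0],
  ],
)

```text
clock: 6.2
position: [0.5684, 0.2208, 0.1009]
ee_rot: [-3.069, -0.67, -0.003]
force: [-0.3, 0.2, -0.8]
width: 0.773
gripper_force: 0.0
```

```bash
python3 - <<'E'
from h import *
np.set_printoptions(precision=4,suppress=True)
p=arm.get_image("wrist"); save(p,"w3.png")
h=cv2.cvtColor(p["frame"],cv2.COLOR_RGB2HSV)
s=arm.observe(); print(s["clock"],s["position"],s["ee_rot"],s["width"])
for l,z in(("inner_knob_top",.063),("cover_collar_top",.039)):
  for d in arm.place_of(l,p)[:3]:
    o,r=ray(p,d["centre"]); print(l,np.array(d["centre"])*[640,480],round(d["conf"],2),o+r*(z-o[2])/r[2])
c=px(p,[.568,.219,.06]); print(c)
E
```

```text
6.25 [0.5684 0.2208 0.1008] [-3.0691 -0.6696 -0.0028] 0.7274003786286414
inner_knob_top [329.28  270.288] 0.9 [0.5687 0.219  0.063 ]
inner_knob_top [109.312 133.488] 0.65 [0.5906 0.3626 0.063 ]
[328.8056 269.6428]
```

View pics/w3.png

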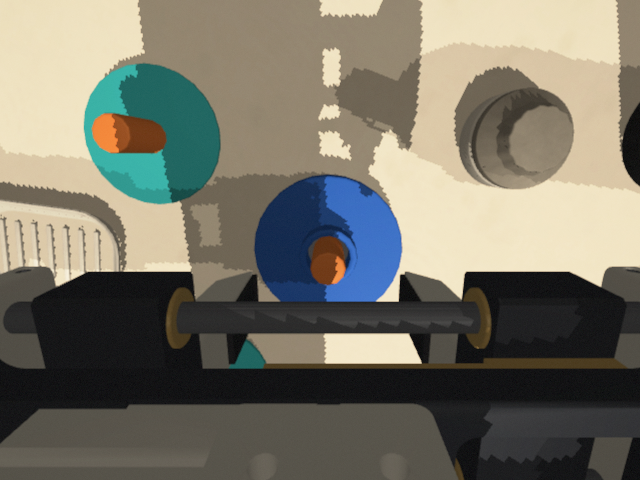

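The knob top is at (328,268), so the lid is at (0.5687,0.219) and centred under the tool. I'll descend to tip height 43 mm, 4 mm above the collar, and grip.

carry_out(
  claw=[5,5,5,5,5,1.5,1.5,1.5,1.5,1.5,1.5,1.5],
  delta_pos=[
    [0,0.1,1.5],
    [0,0,2],
    [0,0,1.5],
    [0,0,0.8],
    [0,0,0],
    [0,0,0],
    [0,0,0],
    [0,0,0],
    [0,0,0],
    [0,0,0],
    [0,0,0],
    [0,0,0],
  ],
  angular=[
    [0,0,0],
    [0,0,0],
    [0,0,0],
    [0,0,0],
    [0,0,0],
    [0,0,0],
    [0,0,0],
    [0,0,0],
    [0,0,0],
    [0,0,0],
    [0,0,0],
    [0,0,0],
  ],
  force=30,
)

```text
clock: 7.55
position: [0.5684, 0.2201, 0.0422]
ee_rot: [-3.069, -0.67, -0.001]
force: [-1.1, 0.3, 5.5]
width: 0.233
gripper_force: 30.0
```

carry_out(
  claw=[1.5,1.5,1.5,1.5,1.5,1.5,1.5,1.5,1.5,1.5],
  delta_pos=[
    [0,0,-0.5],
    [0,0,-1],
    [0,0,-1.5],
    [0,0,-2],
    [0,0,-2],
    [0,0,-2],
    [0,0,-2],
    [0,0,-1.5],
    [0,0,-0.5],
    [0,0,0],
  ],
  angular=[
    [0,0,0],
    [0,0,0],
    [0,0,0],
    [0,0,0],
    [0,0,0],
    [0,0,0],
    [0,0,0],
    [0,0,0],
    [0,0,0],
    [0,0,0],
  ],
)

```text
clock: 8.55
position: [0.5685, 0.2197, 0.1729]
ee_rot: [-3.069, -0.67, -0.003]
force: [0.6, -0.2, -3.9]
width: 0.232
gripper_force: 30.0
```

```bash
python3 - <<'E'
from h import *
np.set_printoptions(precision=4,suppress=True)
s=arm.observe(); print(s["position"],s["force"],s["width"],s["joints"])
P={n:arm.get_image(n) for n in("scene","side","wrist")}
f=[P["scene"]["frame"][120:320,200:400],P["side"]["frame"][140:340,210:410]]
f=[cv2.resize(x,(400,400),interpolation=cv2.INTER_CUBIC) for x in f]
cv2.imwrite("pics/c3.png",np.hstack(f)[:,:,::-1]); save(P["wrist"],"w4.png")
E
```

```text
[0.5685 0.2197 0.1729] [ 0.5588 -0.1829 -3.939 ] 0.23224525417045694 [-0.2324  0.481  -0.3232  1.6601  0.173   1.027  -1.7522]
```

View pics/c3.png

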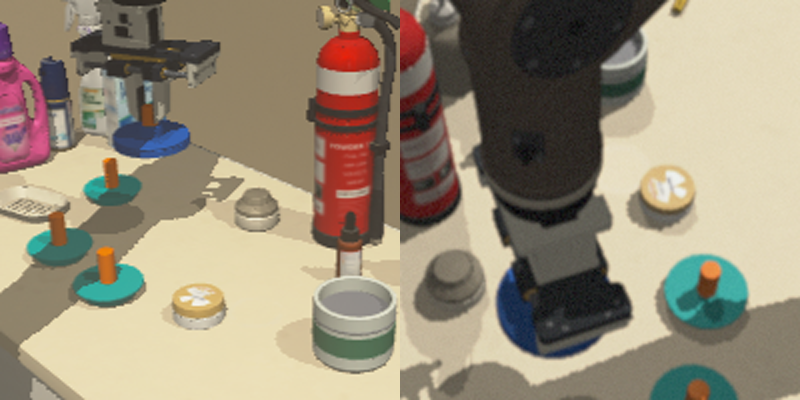

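The scene half of the picture shows the lid set hanging level from the gripper with the cover nested, and the −3.9 N load fits both parts. The tub is in full view at scene (377,268). I'll carry the set to above the tub.

carry_out(
  claw=[1.5,1.5,1.5,1.5,1.5,1.5,1.5,1.5,1.5,1.5,1.5,1.5,1.5,1.5,1.5,1.5,1.5,1.5,1.5],
  delta_pos=[
    [-0.8,0.8,0],
    [-1.6,1.7,0],
    [-2.1,2.2,0],
    [-2.1,2.2,0],
    [-2.1,2.2,0],
    [-2.1,2.2,0],
    [-2.1,2.2,0],
    [-1.7,1.8,0],
    [-0.6,2.6,0],
    [-0.6,2.9,0],
    [-0.6,2.9,0],
    [-0.6,2.9,0],
    [-0.6,2.9,0],
    [-0.6,2.6,0],
    [-0.4,2,0],
    [-0.2,1.2,0],
    [0,0,0],
    [0,0,0],
    [0,0,0],
  ],
  angular=[
    [0,0,0],
    [0,0,0],
    [0,0,0],
    [0,0,0],
    [0,0,0],
    [0,0,0],
    [0,0,0],
    [0,0,0],
    [0,0,0],
    [0,0,0],
    [0,0,0],
    [0,0,0],
    [0,0,0],
    [0,0,0],
    [0,0,0],
    [0,0,0],
    [0,0,0],
    [0,0,0],
    [0,0,0],
  ],
)

```text
clock: 10.6
position: [0.5441, -0.1779, 0.1716]
ee_rot: [-3.068, -0.673, 0.0]
force: [0.6, 0.6, -3.8]
width: 0.23
gripper_force: 30.0
```

```bash
python3 - <<'E'
from h import *
np.set_printoptions(precision=4,suppress=True)
s=arm.observe(); print(s["clock"],s["position"],s["ee_rot"],s["force"],s["width"])
P={n:arm.get_image(n) for n in("scene","side","wrist")}
f=[cv2.resize(P["wrist"]["frame"],(400,300)),cv2.resize(P["wrist"]["frame"][150:300,230:430],(400,300))]
g=[cv2.resize(P["scene"]["frame"][180:315,290:470],(400,300),interpolation=cv2.INTER_CUBIC),cv2.resize(P["side"]["frame"][90:225,220:400],(400,300),interpolation=cv2.INTER_CUBIC)]
cv2.imwrite("pics/c4.png",np.vstack([np.hstack(f),np.hstack(g)])[:,:,::-1])
for n,p in P.items():
  for l,z in(("inner_knob_top",None),("cover_collar_top",None),("tub_mouth",.075)):
    for d in arm.place_of(l,p)[:4]:
      o,r=ray(p,d["centre"]); zz=z or (s["position"][2]-.042+(.063 if "knob" in l else .039)); print(n,l,np.array(d["centre"])*[640,480],round(d["conf"],2),o+r*(zz-o[2])/r[2])
E
```

```text
10.6 [ 0.5441 -0.1779  0.1716] [-3.0679 -0.6726  0.0003] [ 0.6042  0.5799 -3.8254] 0.22966635851581088
scene inner_knob_top [255.424 201.696] 0.82 [0.4149 0.0924 0.1926]
scene inner_knob_top [254.08  246.288] 0.72 [ 0.2868 -0.0838  0.1926]
scene inner_knob_top [224.704 224.4  ] 0.69 [0.2976 0.0397 0.1926]
scene inner_knob_top [380.288 221.712] 0.45 [ 0.5407 -0.1848  0.1926]
scene cover_collar_top [379.712 229.824] 0.63 [ 0.5475 -0.1787  0.1686]
scene cover_collar_top [379.584 295.584] 0.27 [ 0.3629 -0.3382  0.1686]
scene tub_mouth [377.28  267.024] 0.76 [ 0.5454 -0.1784  0.075 ]
side inner_knob_top [365.184 274.608] 0.84 [0.4285 0.2026 0.1926]
side inner_knob_top [357.376 333.312] 0.61 [0.4404 0.312  0.1926]
side inner_knob_top [271.296 379.92 ] 0.58 [0.5695 0.3968 0.1926]
side inner_knob_top [319.104 122.304] 0.57 [ 0.5341 -0.1805  0.1926]
side cover_collar_top [316.48  133.776] 0.81 [ 0.5388 -0.1691  0.1686]
side tub_mouth [314.88  158.208] 0.67 [ 0.5418 -0.1834  0.075 ]
side tub_mouth [238.912 285.216] 0.24 [0.6702 0.1807 0.075 ]
wrist inner_knob_top [329.408 308.112] 0.73 [ 0.5472 -0.1786  0.1926]
wrist tub_mouth [268.608  53.184] 0.65 [ 0.6499 -0.0863  0.075 ]
```

View pics/c4.png

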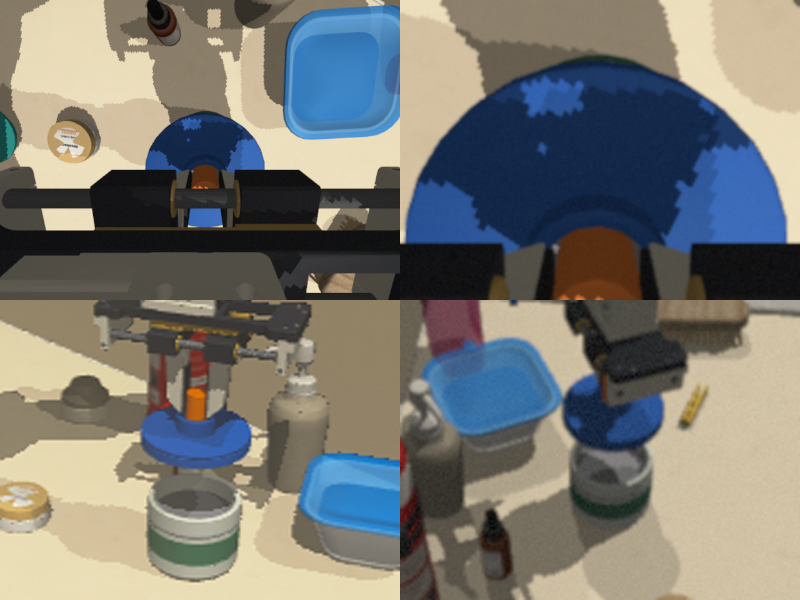

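The lid hangs level and nested above the tub. In the scene half, the cover centre is at crop column 196 and the tub at 195. In the side half they are at 613 and 611. I'll fit both outlines in both fixed cameras to get the relative offset.

```bash
cat >> h.py <<'E'
def hullmask(p,c,rz):
    t=np.linspace(0,2*np.pi,60); q=np.array([px(p,[c[0]+r*np.cos(a),c[1]+r*np.sin(a),z]) for r,z in rz for a in t])
    m=np.zeros((480,640),np.uint8); cv2.fillConvexPoly(m,cv2.convexHull((q*16).round().astype(np.int32)),1,shift=4); return m>0
def fit(obs,rz,x0):
    """obs: list of (pic, mask, ignore)"""
    def f(c):
        s=0
        for p,m,ig in obs:
            h=hullmask(p,c,rz)&~ig; k=m&~ig; s-=(h&k).sum()/(h|k).sum()
        return s/len(obs)
    o=minimize(f,x0,method="Nelder-Mead",options=dict(initial_simplex=np.array([x0,[x0[0]+.006,x0[1]],[x0[0],x0[1]+.006]]))); return np.round(o.x,4),round(-o.fun,3)
def blue(p,c,rad=45):
    h=cv2.cvtColor(p["frame"],cv2.COLOR_RGB2HSV); m=((h[...,0]>106)&(h[...,0]<128)&(h[...,1]>120)).astype(np.uint8)
    w=np.zeros_like(m); cv2.circle(w,tuple(int(v) for v in c),rad,1,-1)
    n,l,st,_=cv2.connectedComponentsWithStats(m*w); return l==1+np.argmax(st[1:,4])
E
python3 - <<'E'
from h import *
np.set_printoptions(precision=4,suppress=True)
s=arm.observe(); zo=s["position"][2]-.042+.008
P={n:arm.get_image(n) for n in("scene","side")}
no=np.zeros((480,640),bool); B={};T={}
for n,p in P.items():
    B[n]=blue(p,px(p,[.545,-.178,zo]))
    best=[d for d in arm.trace("tub",p) if np.hypot(*(np.array(d["centre"])*[640,480]-px(p,[.543,-.18,.04])))<25]
    print(n,B[n].sum(),len(best),best and best[0]["conf"]); T[n]=best[0]["region"] if best else None
k=np.ones((5,5),np.uint8)
for n,p in P.items():   # keep only lower silhouettes: knob/fingers hide the back of the plate
    h=hullmask(p,[.545,-.178],[(.02,zo+.015),(.02,zo+.08)])
    ig=cv2.dilate(h.astype(np.uint8),k)>0
    print(n,"cover",fit([(p,B[n],ig)],[(.054,zo),(.054,zo+.015)],[.545,-.178]))
    if T[n] is not None: print(n,"tub",fit([(p,T[n],cv2.dilate(B[n].astype(np.uint8),k)>0)],[(.047,0),(.047,.075)],[.545,-.178]))
E
```

```text
scene 947 1 0.6
side 876 1 0.55
scene cover (array([ 0.5451, -0.1781]), np.float64(0.849))
scene tub (array([ 0.5461, -0.1751]), np.float64(0.96))
side cover (array([ 0.5418, -0.1845]), np.float64(0.719))
side tub (array([ 0.5432, -0.1852]), np.float64(0.969))
```

The lid and tub agree to within about 2 mm, against 3.5 mm of radial clearance plus the tapered foot. The seated TCP height should be about 0.103. I'll lower gently.

carry_out(
  claw=[1.5,1.5,1.5,1.5,1.5,1.5,1.5,1.5,1.5,1.5,1.5],
  delta_pos=[
    [0,0.1,0.6],
    [0,0,1],
    [0,0,1],
    [0,0,1],
    [0,0,0.8],
    [0,0,0.5],
    [0,0,0.4],
    [0,0,0.3],
    [0,0,0.3],
    [0,0,0.2],
    [0,0,0],
  ],
  angular=[
    [0,0,0],
    [0,0,0],
    [0,0,0],
    [0,0,0],
    [0,0,0],
    [0,0,0],
    [0,0,0],
    [0,0,0],
    [0,0,0],
    [0,0,0],
    [0,0,0],
  ],
)

```text
clock: 12.5
position: [0.5447, -0.1805, 0.1106]
ee_rot: [-3.069, -0.67, 0.0]
force: [-0.0, 0.2, -3.8]
width: 0.23
gripper_force: 30.0
```

The plug is about 6 mm in with no contact force. I'll continue.

carry_out(
  claw=[1.5,1.5,1.5,1.5,1.5],
  delta_pos=[
    [0,0,0.25],
    [0,0,0.25],
    [0,0,0.2],
    [0,0,0.1],
    [0,0,0],
  ],
  angular=[
    [0,0,0],
    [0,0,0],
    [0,0,0],
    [0,0,0],
    [0,0,0],
  ],
)

```text
clock: 13.0
position: [0.5447, -0.1805, 0.1032]
ee_rot: [3.069, 0.67, -0.0]
force: [-3.6, 0.2, 3.3]
width: 0.234
gripper_force: 30.0
```

The lid is seated: contact came at the expected height of 0.103, with the force turning upward. I'll release the knob and look.

carry_out(
  claw=[3,5,6,6,6,6,6],
  delta_pos=[
    [0,0,0],
    [0,0,0],
    [0,0,0],
    [0,0,0],
    [0,0,0],
    [0,0,0],
    [0,0,0],
  ],
  angular=[
    [0,0,0],
    [0,0,0],
    [0,0,0],
    [0,0,0],
    [0,0,0],
    [0,0,0],
    [0,0,0],
  ],
)

```text
clock: 13.7
position: [0.5448, -0.1805, 0.1027]
ee_rot: [3.069, 0.67, 0.0]
force: [1.0, 0.8, -0.5]
width: 0.649
gripper_force: 0.0
```

```bash
python3 - <<'E'
from h import *
np.set_printoptions(precision=4,suppress=True)
s=arm.observe(); print(s["clock"],s["position"],s["force"],s["width"])
P={n:arm.get_image(n) for n in("scene","side","wrist")}
f=[cv2.resize(P["wrist"]["frame"],(400,300)),cv2.resize(P["wrist"]["frame"][225:375,230:430],(400,300))]
g=[cv2.resize(P["scene"]["frame"][200:335,290:470],(400,300),interpolation=cv2.INTER_CUBIC),cv2.resize(P["side"]["frame"][90:225,220:400],(400,300),interpolation=cv2.INTER_CUBIC)]
cv2.imwrite("pics/c5.png",np.vstack([np.hstack(f),np.hstack(g)])[:,:,::-1])
for n,p in P.items():
  for l,z in(("inner_knob_top",.124),("cover_collar_top",.1),("tub",0)):
    for d in arm.place_of(l,p)[:4]:
      o,r=ray(p,d["centre"]); x=o+r*(z-o[2])/r[2]
      if np.hypot(*(x[:2]-s["position"][:2]))<.04: print(n,l,np.array(d["centre"])*[640,480],round(d["conf"],2),x)
E
```

```text
13.7 [ 0.5448 -0.1805  0.1027] [ 1.0447  0.7527 -0.4903] 0.6492489287066081
scene inner_knob_top [379.904 245.808] 0.6 [ 0.556  -0.1743  0.124 ]
scene cover_collar_top [379.328 258.72 ] 0.6 [ 0.5439 -0.1844  0.1   ]
scene tub [376.768 297.696] 0.93 [ 0.5367 -0.1883  0.    ]
side cover_collar_top [314.368 151.104] 0.7 [ 0.5435 -0.1827  0.1   ]
side tub [309.632 181.008] 0.57 [ 0.5536 -0.1739  0.    ]
wrist inner_knob_top [329.728 311.52 ] 0.8 [ 0.5464 -0.1816  0.124 ]
```

View pics/c5.png

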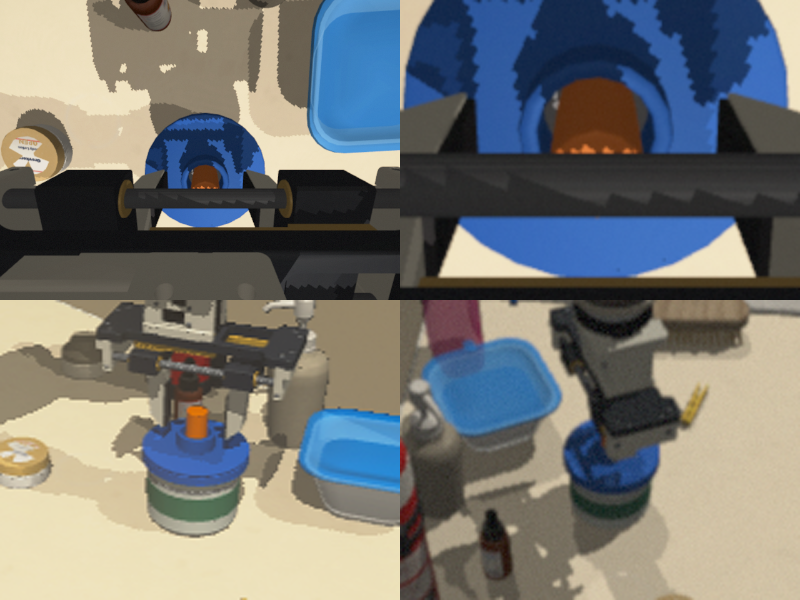

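The lid is seated level with the cover nested. In the scene half, the flange meets the rim all round. In the wrist crop, the collar at about (597,120) is centred between the fingers. I'll lower 16 mm onto the collar and grip.

carry_out(
  claw=[6,6,6,6,3.5,3.5,3.5,3.5,3.5,3.5],
  delta_pos=[
    [0,0,0.5],
    [0,0,0.6],
    [0,0,0.5],
    [0,0,0],
    [0,0,0],
    [0,0,0],
    [0,0,0],
    [0,0,0],
    [0,0,0],
    [0,0,0],
  ],
  angular=[
    [0,0,0],
    [0,0,0],
    [0,0,0],
    [0,0,0],
    [0,0,0],
    [0,0,0],
    [0,0,0],
    [0,0,0],
    [0,0,0],
    [0,0,0],
  ],
  force=25,
)

```text
clock: 15.3
position: [0.5449, -0.1805, 0.0869]
ee_rot: [3.069, 0.67, 0.001]
force: [0.9, 0.9, 1.6]
width: 0.427
gripper_force: 25.0
```

carry_out(
  claw=[3.5,3.5,3.5,3.5,3.5],
  delta_pos=[
    [0,0,-0.2],
    [0,0,-0.3],
    [0,0,-0.4],
    [0,0,-0.3],
    [0,0,0],
  ],
  angular=[
    [0,0,0],
    [0,0,0],
    [0,0,0],
    [0,0,0],
    [0,0,0],
  ],
)

```text
clock: 15.8
position: [0.5451, -0.1806, 0.0993]
ee_rot: [3.069, 0.67, 0.001]
force: [-0.1, 0.2, -1.1]
width: 0.429
gripper_force: 25.0
```

The load is 1.1 N, so only the cover is in hand, with no lateral force. I'll lift clear.

carry_out(
  claw=[3.5,3.5,3.5,3.5,3.5,3.5,3.5,3.5,3.5,3.5,3.5,3.5,3.5,3.5],
  delta_pos=[
    [0,0,-0.4],
    [0,0,-0.7],
    [0,0,-0.8],
    [0,0,-0.8],
    [0,0,-0.8],
    [0,0,-0.8],
    [0,0,-0.8],
    [0,0,-0.8],
    [0,0,-0.8],
    [0,0,-0.7],
    [0,0,-0.5],
    [0,0,-0.2],
    [0,0,0],
    [0,0,0],
  ],
  angular=[
    [0,0,0],
    [0,0,0],
    [0,0,0],
    [0,0,0],
    [0,0,0],
    [0,0,0],
    [0,0,0],
    [0,0,0],
    [0,0,0],
    [0,0,0],
    [0,0,0],
    [0,0,0],
    [0,0,0],
    [0,0,0],
  ],
)

```text
clock: 17.2
position: [0.5445, -0.1804, 0.1794]
ee_rot: [-3.069, -0.67, 0.001]
force: [0.1, -0.5, -0.9]
width: 0.424
gripper_force: 25.0
```

```bash
python3 - <<'E'
from h import *
s=arm.observe(); print(s["clock"],s["position"],s["ee_rot"],s["force"],s["width"],s["gripper_force"],abs(s["dq"]).max())
P={n:arm.get_image(n) for n in("scene","side")}
g=[cv2.resize(P["scene"]["frame"][180:315,290:470],(400,300),interpolation=cv2.INTER_CUBIC),cv2.resize(P["side"]["frame"][90:225,220:400],(400,300),interpolation=cv2.INTER_CUBIC)]
cv2.imwrite("pics/c6.png",np.hstack(g)[:,:,::-1])
E
```

```text
17.2 [ 0.54454617 -0.18044145  0.17943384] [-3.06916141e+00 -6.69791647e-01  7.26103811e-04] [ 0.0728772  -0.47090662 -0.89342699] 0.4239167503617551 24.999795234762132 0.003222480662543692
```

View pics/c6.png

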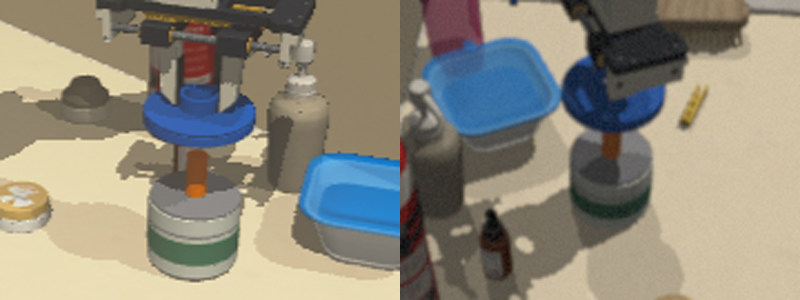

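The cover hangs level about 37 mm above the knob top, seen at crop (198,153). The grey inner lid is flush and home on the tub. I'll hand in.

```bash
python3 -c "
from cell import arm
print(arm.sign_off())"
```

```text
the job is handed in; nothing more can be done
None
```

I handed the job in at about 17 s: the inner lid is home on the tub, and the gripper holds the blue cover level and still about 37 mm above the knob. The sign-off returned no verdict.

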